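# Slide the chocolate tray into the cake case and shut the lid with a light hand

### The job

Slide the round tray with its three chocolate clusters through the open front of the white cake case until it rests against the back wall, then swing the clear lid down until it is fully shut. Use a light hand: the thin tray dents if it is pushed or gripped with more than 15 N, the lid cracks at more than 20 N, and the lid must not be slammed. Keep all three clusters on the tray without pressing on them, and leave the other things on the worktop where they are.

Things in the scene. Friction and masses are not known exactly. Their poses are not given: they have to be found in the camera images.
- tray: Round shallow bare-aluminium baking tray, thin sheet, flat bottom, upright rim: 180 mm outside diameter, 28 mm high, rim 3 mm and floor 4 mm thick, 0.3 kg, loose, three chocolate clusters on it. It dents under more than 15 N of pushing or gripping; 2 to 5 N slides it. Origin: centre of its underside; z up.
- cluster0: Lumpy dark chocolate-and-nut cluster, about 60 mm across and 30 mm high, 50 g, loose on the tray's floor. Origin: centre of its underside, z up.
- cluster1: Lumpy dark chocolate-and-nut cluster, about 60 mm across and 30 mm high, 50 g, loose on the tray's floor. Origin: centre of its underside, z up.
- cluster2: Lumpy dark chocolate-and-nut cluster, about 60 mm across and 30 mm high, 50 g, loose on the tray's floor. Origin: centre of its underside, z up.
- case: White U-shaped cake case, fixed, floorless: back and side walls 60 mm high, 8 mm thick, open front. Its y points from open front to back wall, x along the back wall, z up. Origin on the worktop where the tray's centre is when it rests against the back wall. In its frame: side walls' inner faces at x = +-115 mm, back wall from y = 90 (inner face) to 98 mm, side walls' front ends at y = -107 mm.
- lid (a joint): Angle of the case's lid, rad: 0 shut (level on the walls), 1.57 upright over the back wall, stop at 1.75. Clear plastic sheet with aluminium frame, 246 mm wide (along case x), 205 mm from hinge to free edge, 5 mm thick. Stiff hinge (0.45 N m friction, lid 0.25 kg): it stays at any angle; 1 to 4 N near the free edge moves it. It cracks under more than 20 N.
- lid_hinge (a point): Middle of the lid's hinge line, on the case, 60 mm above the worktop at the back wall's outer top edge; the hinge line runs along case x and the shut lid's underside lies at this height.
- lid_edge (a point): Middle of the lid's free edge, on its outer (when shut: upper) face, 205 mm from the hinge; moves with the lid. Its z is the outer face's normal, its y points to the hinge. An aluminium lip along this edge hangs 25 mm down when the lid is shut.
- mug: White mug, 80 mm wide, 95 mm high, with a handle; origin under its centre; stands by, is to be left where it is
- spatula: Kitchen spatula lying flat, 280 mm long along its x; origin under its middle; stands by, is to be left where it is
- jar: Amber jar, 80 mm wide, 120 mm high; origin under its centre; stands by, is to be left where it is
- bowl: White bowl, 130 mm wide, 50 mm high; origin under its centre; stands by, is to be left where it is
- can: Food can, 74 mm wide, 110 mm high; origin under its centre; stands by, is to be left where it is
- carton: Cardboard carton, 70 x 120 mm, 60 mm high; origin under its centre; stands by, is to be left where it is
- spoon: Spoon lying flat, 200 mm long along its x; origin under its middle; stands by, is to be left where it is
Things that resemble listed ones, but are neither listed nor needed, are in the scene too. What is shaped like the cluster2 but green is not meant.

How it is judged (in metres and radians):
On the way, in this order (a step that is already met when the one before it is completed fails the run):
1. the tray is in the case against the back wall, the lid still open (y of tray in the frame of case between -0.012 and 0.012 m and x of tray in the frame of case between -0.035 and 0.035 m and height (world z) of tray below 0.008 m and angle between tray's own z axis and vertical below 0.06 rad and value of joint lid above 1 rad), for 0.2 s.
2. the lid is shut (value of joint lid below 0.06 rad), for 0.2 s.
At the end, for the whole second after the job is handed in: The tray lies flat and at rest inside the case within 12 mm of touching the back wall, all three clusters are on it, and the lid is shut (under 0.06 rad, about 12 mm at its free edge) and at rest (y of tray in the frame of case between -0.012 and 0.012 m and x of tray in the frame of case between -0.035 and 0.035 m and height (world z) of tray below 0.008 m and angle between tray's own z axis and vertical below 0.06 rad and horizontal distance between each of cluster0, cluster1, cluster2 and tray below 0.075 m and z of each of cluster0, cluster1, cluster2 in the frame of tray below 0.025 m and height (world z) of each of cluster0, cluster1, cluster2 above -0.01 m and linear speed of tray below 0.01 m/s and velocity of joint lid between -0.05 and 0.05 rad/s and value of joint lid below 0.06 rad).
It fails at once if the robot presses or grips the tray with more than 15 N (contact force between any of the fingers, the arm and tray above 15 N).
It fails at once if the robot presses or grips the lid with more than 20 N (contact force between any of the fingers, the arm and lid above 20 N).
It fails at once if the lid is slammed: it falls faster than 2.5 rad/s (velocity of joint lid below -2.5 rad/s).
It fails at once if the robot presses on a chocolate cluster with more than 2 N (contact force between any of the fingers, the arm and cluster0 above 2 N or contact force between any of the fingers, the arm and cluster1 above 2 N or contact force between any of the fingers, the arm and cluster2 above 2 N).
It fails at once if a bystander is moved more than 40 mm (distance of any of mug, spatula, jar, bowl, can, carton, spoon from where it was at the start of the episode above 0.04 m).
It also fails if it takes over 67 s, if anything falls off the work surface, if the arm or the gripper's body presses on something with over 40 N, if the wrist force passes 120 N, or if a joint passes its speed limit or range.

### The arm

A 6-joint arm with a two-finger parallel gripper is mounted at the origin on the work surface. World frame = base frame: x ahead of the robot, y to its left, z up, the work surface at z = 0. Lengths are in mm, angles in rad, forces in N, time in s.
With the tool pointing down it reaches from about 350 to 875 mm from the base axis. Payload 4.2 kg.
Tool frame: the origin (TCP) lies midway between the tips of the shut fingers; the grasp point (between the pads) lies 19 mm behind it; z points along the fingers, y is the direction in which the jaws open and shut (so a half turn about z gives the same grasp; the last joint's range is limited). The gripper opens to 85 mm and grips with 20 to 120 N. Pads are 22 mm wide; open, the fingers measure 114 mm over their backs; the gripper's body (76 mm by 85 mm) begins 54 mm behind the grasp point. The pads swing forward as they close: fully open they stand 13 mm farther back than shut.
Start: joints at [1.521, 0.385, 0.008, 0, -1.194, -0.259], TCP at [189.915, 595.426, 231.312] pointing down, gripper open.
Joint ranges: [-3.14, 3.14], [-1.21, 2.06], [-1.07, 1.41], [-3.16, 2.05], [-2.99, -0.16], [-3.1, 3.1]. Speed limits (rad/s): [2.79, 2.79, 3.14, 3.14, 3.14, 3.14].

### API

Orientations are given as a unit quaternion [x, y, z, w].
In Python, from bench import readout, optics, workorder, nets gives the robot as it stands. The module is installed in compiled form; this text tells all that it offers.
- The arm moves only by the tool move_arm, never from a script. Its argument "steps" is a list of rows, each a list of 7 numbers: the opening, from -1 (shut) to 1 (fully open), so that 0 is half open, then the shift along the world's x, y, z in mm, then the turn, a rotation vector about the world's x, y, z in rad. In form: [[gripper, tx, ty, tz, wx, wy, wz], ...]. A call has 1 to 5 rows; each row is the pose to reach, as a shift and turn from the pose commanded when the call began; what a row does not reach only later rows make up. A row lasts 1/12 s, in which the tool goes at most 41.7 mm and 7.16 degrees, less where a joint would pass 70% of its speed; a pose out of reach is approached as far as the arm can. A call with a gripper value outside its range is refused whole. The fingers move at their own pace and stop on an object; the grip force is fixed at half the most. Time passes only in rows, so rows that repeat a pose let the fingers close. It gives the time, the measured TCP pose, the force and the opening at its end, in the units of the state.
- readout.read_state(): the state, without advancing time (a new reading comes with each control period).
- optics.get_image(name): name is "scene" or "top" or "wrist"; returns a dict with "frame" (480x640x3 uint8, blue, green, red), "fx", "fy", "cx", "cy" (pixels), "rvec" (rotation vector, rad) and "tvec" (3), from world to camera coordinates, as OpenCV has them. Camera axes: x right, y down, z forward; pixel columns grow to the right and rows downward; lengths in mm; the calibration is good to about 2 mm. A picture is of the moment at which its call begins. There is no depth.
- workorder.job_done(): hands the job in, once; it reports no verdict.
Trained networks look in a picture, given as the dict that the camera call returned (one of the last four; its "shot" number tells which), for a name from the list of things; names that differ only in an ending like _2 or _b are one class to them, and where a whole thing is asked for, a point or a joint stands for the part that bears it (a point fixed in the world has none). Each returns a list of dicts, best first, with "conf" (0 to 1); they miss things now and then, are a little off and sometimes report something else, mostly with a low value. They report only what shows in the picture. A call takes as long as a camera call. They do not tell look-alikes from the thing itself.
- nets.silhouettes(name, picture): "region" (480x640 bool, what is visible of it) and "extent" ([left, top, right, bottom] in pixels, round what is visible of it).
- nets.tip_of(name, picture): "uv" ([column, row] in pixels: a listed point, or the origin of a listed thing).
The state is a dict: "clock": time; "joints": joint angles; "joint_vel": joint speeds; "joint_efforts": joint torques, N m; "position": TCP position; "ee_rot": TCP orientation; "contact_force": force on the tool from outside, world axes, zero at the start; "wrist_torque": the same for the moment, N m; "gripper_width": finger opening in mm.
Only numpy, scipy, OpenCV 4.12 (cv2) and the standard library are available. Lean on these libraries where they do the work, as an engineer would, in place of code of your own. Each camera call takes 0.05 s, during which the arm holds its last target.

## Working session

There is one attempt and no reset: what is moved stays moved. The work goes in short steps, Python scripts to look and compute and a tool call to move; the robot and the scene stay as the last step left them, time stands still between calls to the robot, and variables do not carry over. Pictures are saved under pics/ and viewed, and the job is handed in when it is done.

Besides the shell and the picture viewer there is one more tool, called by a JSON object that holds its "api" and its "payload". move_arm: Moves the arm, as the interface text tells. Its arguments: {"type":"object","properties":{"steps":{"type":"array","items":{"type":"array","items":{"type":"number"}}}},"required":["steps"]}

```bash
mkdir -p pics; cat > h.py <<'E'
import numpy as np,cv2
from bench import readout,optics,nets
def cam(p):
    R=cv2.Rodrigues(np.array(p["rvec"],float))[0];t=np.array(p["tvec"],float).ravel()
    K=np.array([[p["fx"],0,p["cx"]],[0,p["fy"],p["cy"]],[0,0,1]]);return K,R,t
def onz(p,uv,z):
    K,R,t=cam(p);d=R.T@np.linalg.inv(K)@np.array([uv[0],uv[1],1.]);c=-R.T@t
    return c+d*(z-c[2])/d[2]
def proj(p,X):
    K,R,t=cam(p);q=K@(R@np.asarray(X,float)+t);return q[:2]/q[2]
E
python3 - <<'E'
from h import *
for n in("scene","top"):
    p=optics.get_image(n);cv2.imwrite(f"pics/{n}0.png",p["frame"])
    K,R,t=cam(p);print(n,(-R.T@t).round(),R.round(2).tolist(),p["fx"])
    for o in["tray","cluster0","case","lid","mug","spatula","jar","bowl","can","carton","spoon"]:
        s=nets.silhouettes(o,p);tp=nets.tip_of(o,p)
        print(o,[(np.array(x["extent"]).round().tolist(),round(x["conf"],2)) for x in s][:5],[(np.array(x["uv"]).round().tolist(),round(x["conf"],2),onz(p,x["uv"],0).round()[:2].tolist()) for x in tp][:5])
    for o in["lid_hinge","lid_edge"]:
        print(o,[(np.array(x["uv"]).round().tolist(),round(x["conf"],2)) for x in nets.tip_of(o,p)][:3])
print(readout.read_state())
E
```

```text
scene [1304. -410.  665.] [[0.48, 0.88, -0.0], [0.51, -0.28, -0.81], [-0.72, 0.39, -0.58]] 501.73973853009005
tray [] [([203.0, 275.0], 0.58, [484.0, -242.0])]
cluster0 [([85.0, 268.0, 113.0, 293.0], 0.75), ([172.0, 266.0, 199.0, 291.0], 0.73), ([211.0, 255.0, 241.0, 281.0], 0.61), ([81.0, 304.0, 109.0, 332.0], 0.58), ([187.0, 243.0, 214.0, 268.0], 0.57)] [([225.0, 274.0], 0.9, [503.0, -202.0]), ([200.0, 261.0], 0.86, [433.0, -234.0]), ([187.0, 283.0], 0.7, [491.0, -280.0]), ([101.0, 284.0], 0.69, [412.0, -433.0]), ([94.0, 322.0], 0.67, [516.0, -462.0])]
case [([289.0, 103.0, 438.0, 286.0], 0.92)] [([354.0, 242.0], 0.67, [534.0, 91.0])]Traceback (most recent call last):
  File "<stdin>", line 6, in <module>
ValueError: it knows: bowl, can, carton, case, cluster, jar, lid_edge, lid_hinge, mug, spatula, spoon, tray
```

```bash
python3 - <<'E'
from h import *
for n in("scene","top"):
    p=optics.get_image(n);cv2.imwrite(f"pics/{n}1.png",p["frame"])
    K,R,t=cam(p);print(n,(-R.T@t).round(),R.round(2).tolist(),p["fx"])
    for o in["tray","cluster0","case","mug","spatula","jar","bowl","can","carton","spoon"]:
        s=nets.silhouettes(o,p);tp=nets.tip_of(o,p)
        print(o,[(np.array(x["extent"]).round().tolist(),round(x["conf"],2)) for x in s][:5],[(np.array(x["uv"]).round().tolist(),round(x["conf"],2),onz(p,x["uv"],0).round()[:2].tolist()) for x in tp][:6])
    for o in["lid_hinge","lid_edge"]:
        print(o,[(np.array(x["uv"]).round().tolist(),round(x["conf"],2),onz(p,x["uv"],60).round().tolist()) for x in nets.tip_of(o,p)][:3])
print(readout.read_state())
E
```

```text
scene [1304. -410.  665.] [[0.48, 0.88, -0.0], [0.51, -0.28, -0.81], [-0.72, 0.39, -0.58]] 501.73973853009005
tray [([159.0, 238.0, 249.0, 300.0], 0.67)] [([204.0, 275.0], 0.93, [484.0, -242.0])]
cluster0 [([210.0, 255.0, 240.0, 281.0], 0.92), ([82.0, 302.0, 110.0, 330.0], 0.79), ([174.0, 267.0, 199.0, 290.0], 0.72), ([186.0, 241.0, 212.0, 268.0], 0.71), ([84.0, 267.0, 111.0, 294.0], 0.64)] [([101.0, 284.0], 0.83, [411.0, -433.0]), ([184.0, 283.0], 0.76, [488.0, -284.0]), ([204.0, 259.0], 0.72, [430.0, -224.0]), ([96.0, 319.0], 0.66, [510.0, -458.0]), ([224.0, 275.0], 0.57, [504.0, -206.0])]
case [([289.0, 104.0, 439.0, 285.0], 0.83)] [([511.0, 238.0], 0.63, [692.0, 414.0]), ([353.0, 239.0], 0.58, [523.0, 96.0])]
mug [([386.0, 242.0, 437.0, 305.0], 0.55)] [([405.0, 292.0], 0.78, [725.0, 93.0]), ([395.0, 209.0], 0.7, [464.0, 255.0])]
spatula [([214.0, 304.0, 366.0, 364.0], 0.74), ([158.0, 236.0, 249.0, 302.0], 0.36)] [([290.0, 336.0], 0.65, [723.0, -159.0])]
jar [([108.0, 299.0, 168.0, 382.0], 0.93)] [([147.0, 364.0], 0.91, [664.0, -399.0])]
bowl [([488.0, 206.0, 547.0, 248.0], 0.58)]
[... 2043 characters left out ...]
: array([ 1.52059146e+00,  3.84700498e-01,  7.89302405e-03,  8.83737526e-06,
       -1.19401729e+00, -2.58601992e-01]), 'joint_vel': array([ 8.65367634e-04,  1.51953636e-03,  1.14136679e-04, -1.51052464e-03,
       -1.18219492e-04, -5.82955527e-06]), 'joint_efforts': array([-6.92882059e-04, -3.92085850e+01,  1.88610667e+01,  4.19071242e+00,
       -4.40096492e-04,  5.23847206e-07]), 'position': array([189.92197839, 595.41604952, 231.31035241]), 'ee_rot': array([ 9.88103703e-01, -1.53789049e-01,  5.56508048e-06,  1.37119672e-05]), 'contact_force': array([-0.03733508,  0.26115478, -1.11725571]), 'wrist_torque': array([ 0.06006199,  0.02819464, -0.02252398]), 'gripper_width': 85.64809682390899}
```

View pics/scene0.png

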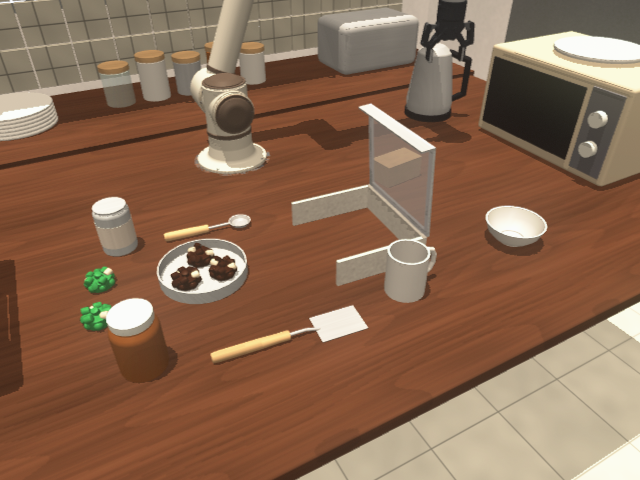

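View pics/top1.png

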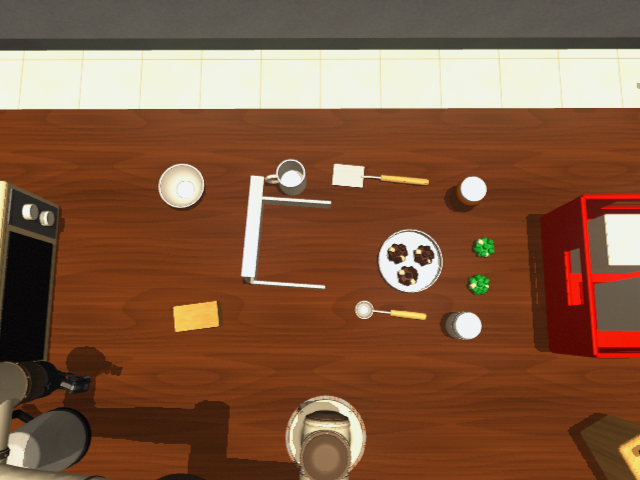

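```bash
python3 - <<'E'
from h import *
a=cv2.imread("pics/top1.png")[160:310,230:450];cv2.imwrite("pics/topc.png",cv2.resize(a,None,fx=3.6,fy=3.6,interpolation=cv2.INTER_CUBIC))
a=cv2.imread("pics/scene0.png")[95:305,150:445];cv2.imwrite("pics/scc.png",cv2.resize(a,None,fx=2.7,fy=2.7,interpolation=cv2.INTER_CUBIC))
E
```

```text
(no output)
```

View pics/topc.png

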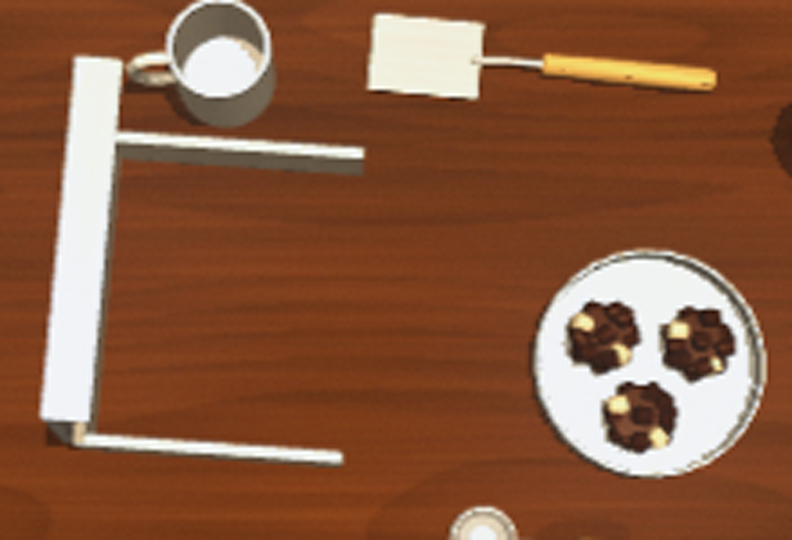

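View pics/scc.png

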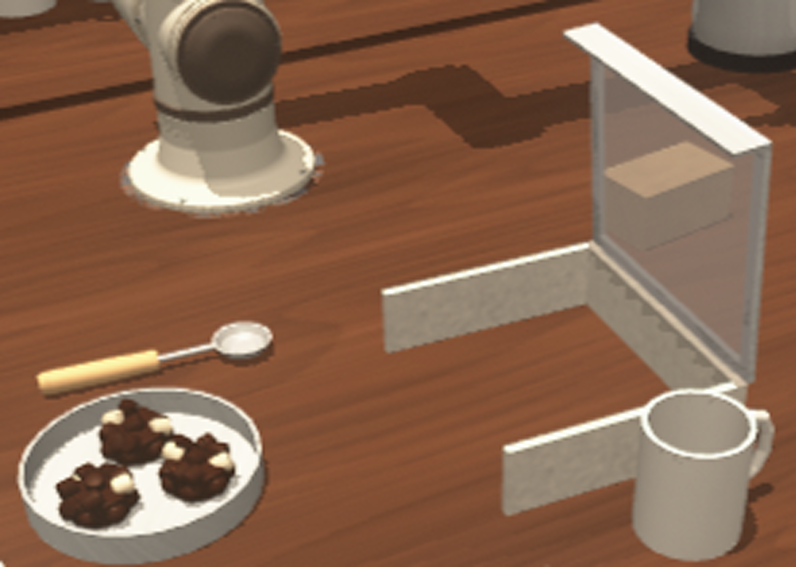

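```bash
python3 - <<'E'
from h import *
from scipy.optimize import least_squares
T=optics.get_image("top");S=optics.get_image("scene")
for o in ["tray"]:
    for p in(T,S):
        x=nets.tip_of(o,p)[0];print(o,onz(p,x["uv"],0))
t=lambda u,v:(u/3.6+230,v/3.6+160)
s=lambda u,v:(u/2.7+150,v/2.7+95)
obs=[(T,t(365,147),(123,-107,60)),(T,t(365,158),(115,-107,60)),(T,t(343,452),(-115,-107,60)),(T,t(343,465),(-123,-107,60)),
(S,s(384,292),(-123,-107,60)),(S,s(386,351),(-123,-107,0)),(S,s(504,452),(115,-107,60)),(S,s(511,515),(123,-107,0)),(S,s(590,245),(-115,90,60))]
lo=[(T,t(75,57),(123,1)),(T,t(122,58),(123,0)),(T,t(41,417),(-123,1)),(T,t(89,420),(-123,0)),(S,s(770,147),(123,1)),(S,s(565,33),(-123,0)),(S,s(738,153),(123,0)),(S,s(598,24),(-123,1))]
def W(q,P):
    c,sn=np.cos(q[2]),np.sin(q[2]);return np.array([q[0]+c*P[0]-sn*P[1],q[1]+sn*P[0]+c*P[1],P[2]])
def lidp(q,a,k):
    # k=1 outer face edge (r=205,n=5), k=0 lip tip (r=205, n=-25ish)
    r,n=205,(5 if k else -20);th=q[3]
    return W(q,(a,98-r*np.cos(th)+n*np.sin(th),60+r*np.sin(th)+n*np.cos(th)))
def f(q):
    r=[proj(p,W(q,P))-uv for p,uv,P in obs]+[proj(p,lidp(q,a,k))-uv for p,uv,(a,k) in lo]
    return np.ravel(r)
r=least_squares(f,[535,90,0,1.57],loss="soft_l1",x_scale=[10,10,.1,.1]);print(r.x);print(f(r.x).reshape(-1,2).round(1).tolist())
# tray rim ellipse: fit circle at z=28
for p,pts in((T,[t(u,v) for u,v in((533,362),(650,249),(766,362),(650,477))]),(S,[s(u,v) for u,v in((20,475),(140,388),(264,455))])):
    P=np.array([onz(p,u,28)[:2] for u in pts]);
    g=least_squares(lambda c:np.hypot(*(P-c).T)-90,[485,-243]);print("tray",g.x,g.fun.round(1))
E
```

```text
tray [ 479.24484693 -240.67552588    0.        ]
tray [ 472.81863559 -239.51698326    0.        ]
[ 5.31781499e+02  1.00290378e+02 -7.20940683e-02  1.48688589e+00]
[[-0.7, -0.3], [-0.9, -0.6], [-0.6, -0.6], [-0.8, -1.3], [-0.7, -0.6], [-0.5, -0.8], [-0.2, -2.0], [-1.5, 0.4], [-0.3, 0.7], [1.0, -1.0], [-1.7, -0.3], [0.8, -0.2], [-1.9, -0.2], [-0.4, -1.5], [0.4, -0.7], [-0.1, -0.1], [-1.8, -0.0]]
tray [ 480.26230003 -240.07239315] [1.3 0.1 1.3 0.1]
tray [ 482.1640564  -237.99510499] [0.8 0.2 0.9]
```

{"api": "move_arm", "payload": {"steps": [[1, 0, 0, 40, 0, 0, -0.1], [1, 10, -10, 80, 0, 0, -0.2], [1, 20, -25, 110, 0, 0, -0.3], [1, 40, -50, 135, 0, 0, -0.4], [1, 60, -80, 150, 0, 0, -0.5]]}}

```text
clock: 3.32
position: [250.5, 516.0, 384.5]
ee_rot: [0.919, -0.395, -0.0, -0.003]
contact_force: [1.9, 0.0, 0.5]
gripper_width: 85.4
```

{"api": "move_arm", "payload": {"steps": [[1, 20, -30, 0, 0, 0, -0.1], [1, 40, -60, 0, 0, 0, -0.2], [1, 65, -95, 0, 0, 0, -0.3], [1, 85, -130, 0, 0, 0, -0.4], [1, 105, -165, 0, 0, 0, -0.5]]}}

```text
clock: 3.73
position: [355.5, 348.5, 381.6]
ee_rot: [0.792, -0.61, 0.0, -0.0]
contact_force: [1.1, 0.3, 0.5]
gripper_width: 85.3
```

{"api": "move_arm", "payload": {"steps": [[1, 20, -35, 0, 0, 0, -0.1], [1, 40, -70, 0, 0, 0, -0.2], [1, 60, -105, 0, 0, 0, -0.3], [1, 75, -140, 0, 0, 0, -0.4], [1, 85, -175, 0, 0, 0, -0.41]]}}

```text
clock: 4.15
position: [440.7, 173.6, 381.3]
ee_rot: [-0.651, 0.759, -0.0, 0.0]
contact_force: [0.7, 0.3, -0.8]
gripper_width: 85.2
```

{"api": "move_arm", "payload": {"steps": [[1, 5, -38, 0, 0, 0, 0], [1, 10, -76, 0, 0, 0, 0], [1, 15, -115, 0, 0, 0, 0], [1, 20, -155, 0, 0, 0, 0], [1, 20, -190, 0, 0, 0, 0]]}}

```text
clock: 4.57
position: [459.9, -16.8, 381.5]
ee_rot: [-0.653, 0.758, -0.0, 0.0]
contact_force: [0.4, -0.4, -0.2]
gripper_width: 85.3
```

{"api": "move_arm", "payload": {"steps": [[1, 0, -38, 0, 0, 0, 0], [1, 0, -76, 0, 0, 0, 0], [1, 0, -115, 0, 0, 0, 0], [1, 0, -155, 0, 0, 0, 0], [1, 0, -193, 0, 0, 0, 0]]}}

```text
clock: 4.98
position: [459.4, -209.6, 381.7]
ee_rot: [-0.653, 0.757, -0.0, 0.0]
contact_force: [0.8, 0.6, 0.7]
gripper_width: 85.3
```

{"api": "move_arm", "payload": {"steps": [[1, 1, -38, 0, 0, 0, 0], [1, 2, -76, 0, 0, 0, 0], [1, 2, -115, -10, 0, 0, 0], [1, 2, -144, -40, 0, 0, 0], [1, 2, -154, -80, 0, 0, 0]]}}

```text
clock: 5.4
position: [462.9, -366.2, 302.9]
ee_rot: [-0.652, 0.759, -0.004, 0.001]
contact_force: [1.3, -0.1, -0.6]
gripper_width: 85.5
```

{"api": "move_arm", "payload": {"steps": [[1, 0, 0, -40, 0, 0, 0], [1, 0, 0, -80, 0, 0, 0], [1, 0, 0, -120, 0, 0, 0], [1, 0, 0, -160, 0, 0, 0], [1, 0, 0, -190, 0, 0, 0]]}}

```text
clock: 5.82
position: [460.4, -360.9, 108.1]
ee_rot: [-0.653, 0.758, 0.002, -0.001]
contact_force: [0.8, 0.4, -1.0]
gripper_width: 85.3
```

```bash
python3 - <<'E'
from h import *
for n in("top","scene","wrist"):
    p=optics.get_image(n);cv2.imwrite(f"pics/{n}2.png",p["frame"])
E
```

```text
(no output)
```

View pics/wrist2.png

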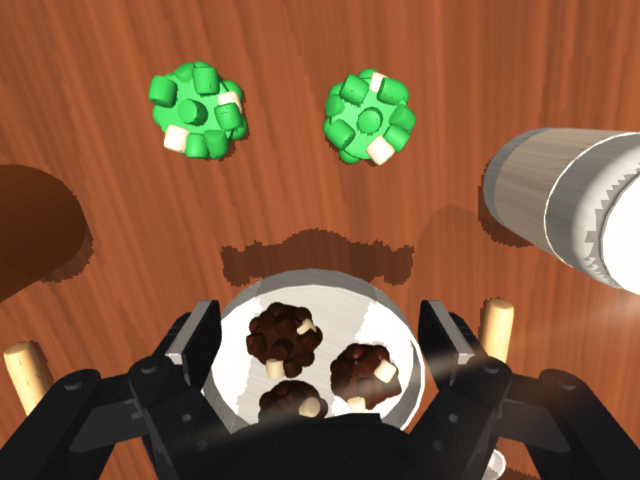

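View pics/scene2.png

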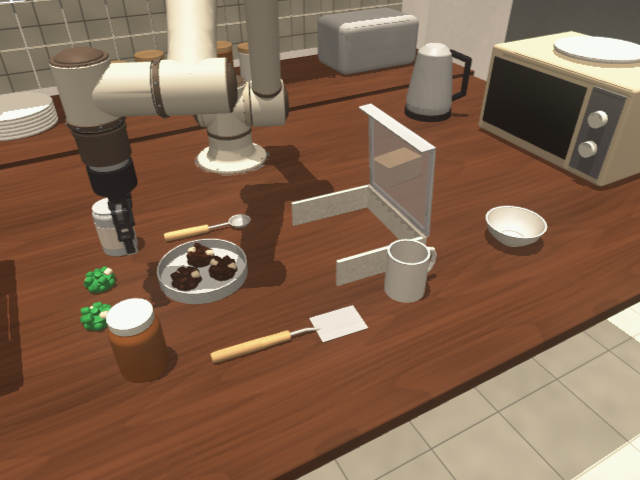

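The wrist view shows the chocolate tray centred between the fingers (around 315,360). The green look-alikes (200,110 and 368,115) are behind them, clear of the descent.

{"api": "move_arm", "payload": {"steps": [[1, 0, -3, -35, 0, 0, 0], [1, 0, -3, -65, 0, 0, 0], [1, 0, -3, -90, 0, 0, 0], [1, 0, -3, -102, 0, 0, 0], [1, 0, -3, -106, 0, 0, 0]]}}

```text
clock: 6.38
position: [462.8, -365.0, 5.7]
ee_rot: [-0.653, 0.757, -0.0, 0.0]
contact_force: [0.7, -0.7, 0.2]
gripper_width: 85.5
```

{"api": "move_arm", "payload": {"steps": [[1, 1, 5, 0, 0, 0, 0], [1, 2, 10, 0, 0, 0, 0], [1, 2, 14, 0, 0, 0, 0], [1, 3, 17, 0, 0, 0, 0], [1, 3, 20, 0, 0, 0, 0]]}}

```text
clock: 6.8
position: [466.0, -344.3, 6.7]
ee_rot: [-0.653, 0.757, -0.001, 0.001]
contact_force: [-0.0, -0.7, 0.4]
gripper_width: 85.5
```

```bash
python3 - <<'E'
from h import *
p=optics.get_image("wrist");cv2.imwrite("pics/wrist3.png",p["frame"])
p=optics.get_image("top");cv2.imwrite("pics/top3.png",cv2.resize(p["frame"][200:320,340:500],None,fx=5,fy=5))
E
```

```text
(no output)
```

View pics/wrist3.png

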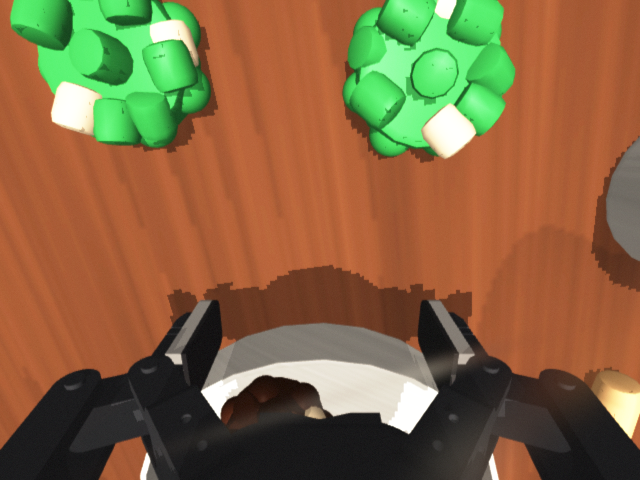

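View pics/top3.png

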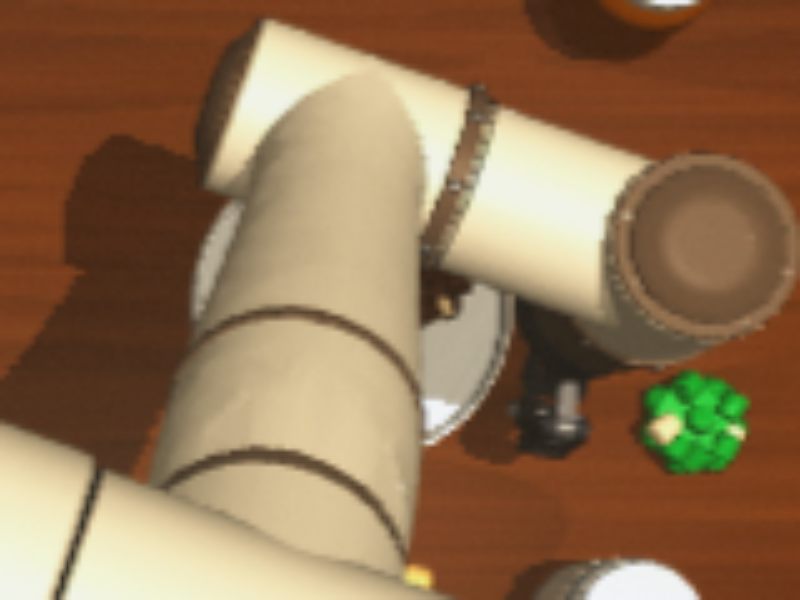

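{"api": "move_arm", "payload": {"steps": [[1, 0.5, 3, -5, 0, 0, 0], [1, 1, 6, -5, 0, 0, 0], [1, 1, 9, -5, 0, 0, 0], [1, 2, 12, -5, 0, 0, 0], [1, 2, 15, -5, 0, 0, 0]]}}

```text
clock: 7.32
position: [467.1, -329.3, 0.2]
ee_rot: [-0.653, 0.757, -0.0, -0.0]
contact_force: [0.5, 0.1, -0.3]
gripper_width: 85.7
```

{"api": "move_arm", "payload": {"steps": [[1, 0.5, 3, 0, 0, 0, 0], [1, 1, 6, 0, 0, 0, 0], [1, 1.5, 10, 0, 0, 0, 0], [1, 2, 14, 0, 0, 0, 0], [1, 3, 18, 0, 0, 0, 0]]}}

```text
clock: 7.73
position: [469.6, -311.3, 0.3]
ee_rot: [-0.653, 0.757, 0.0, -0.0]
contact_force: [-1.1, -3.5, -1.2]
gripper_width: 85.2
```

```bash
python3 - <<'E'
from h import *
p=optics.get_image("wrist");cv2.imwrite("pics/wrist4.png",p["frame"])
print(readout.read_state()["contact_force"])
E
```

```text
[-0.38181091 -0.77499407 -0.0633324 ]
```

View pics/wrist4.png

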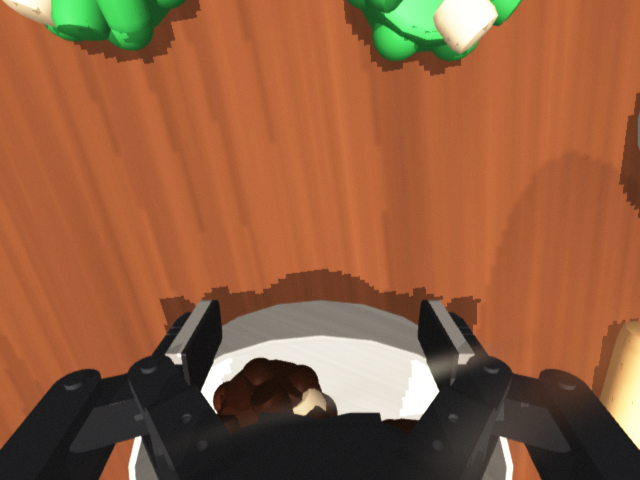

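{"api": "move_arm", "payload": {"steps": [[1, 0.5, 4, 0, 0, 0, 0], [1, 1.5, 9, 0, 0, 0, 0], [1, 2, 15, 0, 0, 0, 0], [1, 3, 21, 0, 0, 0, 0], [1, 4, 27, 0, 0, 0, 0]]}}

```text
clock: 8.2
position: [473.9, -283.9, 0.3]
ee_rot: [-0.653, 0.757, 0.0, -0.0]
contact_force: [0.1, -2.5, -0.9]
gripper_width: 85.3
```

{"api": "move_arm", "payload": {"steps": [[1, 1, 6, 0, 0, 0, 0], [1, 2, 12, 0, 0, 0, 0], [1, 3, 18, 0, 0, 0, 0], [1, 4, 24, 0, 0, 0, 0], [1, 4.5, 30, 0, 0, 0, 0]]}}

```text
clock: 8.62
position: [478.6, -253.9, 0.3]
ee_rot: [-0.653, 0.757, -0.0, 0.0]
contact_force: [-0.0, -2.3, -0.5]
gripper_width: 85.4
```

{"api": "move_arm", "payload": {"steps": [[1, 1, 6, 0, 0, 0, 0], [1, 2, 12, 0, 0, 0, 0], [1, 3, 18, 0, 0, 0, 0], [1, 4, 24, 0, 0, 0, 0], [1, 4.5, 30, 0, 0, 0, 0]]}}

```text
clock: 9.03
position: [483.1, -224.0, 0.3]
ee_rot: [-0.653, 0.757, -0.0, 0.0]
contact_force: [-1.1, -2.8, -0.6]
gripper_width: 85.6
```

{"api": "move_arm", "payload": {"steps": [[1, 1, 6, 0, 0, 0, 0], [1, 2, 12, 0, 0, 0, 0], [1, 3, 18, 0, 0, 0, 0], [1, 4, 24, 0, 0, 0, 0], [1, 4.5, 30, 0, 0, 0, 0]]}}

```text
clock: 9.45
position: [487.6, -194.0, 0.3]
ee_rot: [-0.653, 0.757, -0.0, 0.0]
contact_force: [-0.1, -3.1, -1.4]
gripper_width: 85.5
```

```bash
python3 - <<'E'
from h import *
p=optics.get_image("wrist");cv2.imwrite("pics/wrist5.png",p["frame"])
p=optics.get_image("scene");cv2.imwrite("pics/scene5.png",p["frame"])
print(readout.read_state()["contact_force"])
E
```

```text
[ 0.15805701  0.67594836 -0.39120204]
```

View pics/wrist5.png

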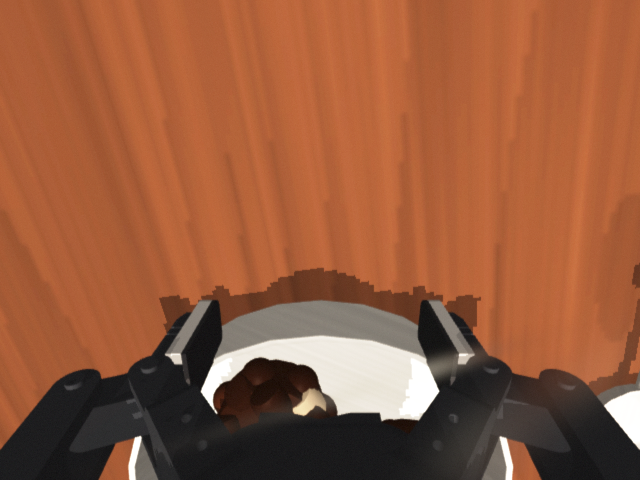

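View pics/scene5.png

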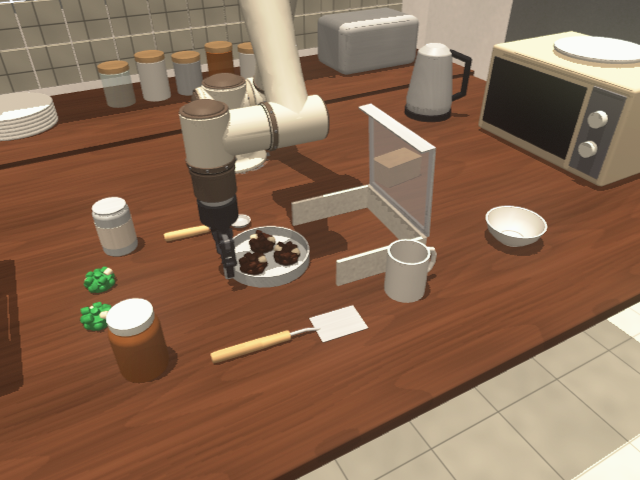

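```bash
python3 - <<'E'
from h import *
p=optics.get_image("scene")
for z in range(200,501,50): print(z,proj(p,(487,-194,z)).round(), proj(p,(550,0,z)).round())
p=optics.get_image("top");cv2.imwrite("pics/top5.png",p["frame"])
for z in (300,350,400): print(proj(p,(487,-194,z)).round())
E
```

```text
200 [214. 186.] [321. 176.]
250 [211. 162.] [321. 153.]
300 [207. 136.] [321. 127.]
350 [203. 109.] [321. 101.]
400 [199.  79.] [321.  72.]
450 [194.  48.] [321.  41.]
500 [189.  14.] [321.   8.]
[409. 243.]
[412. 239.]
[416. 235.]
```

View pics/top5.png

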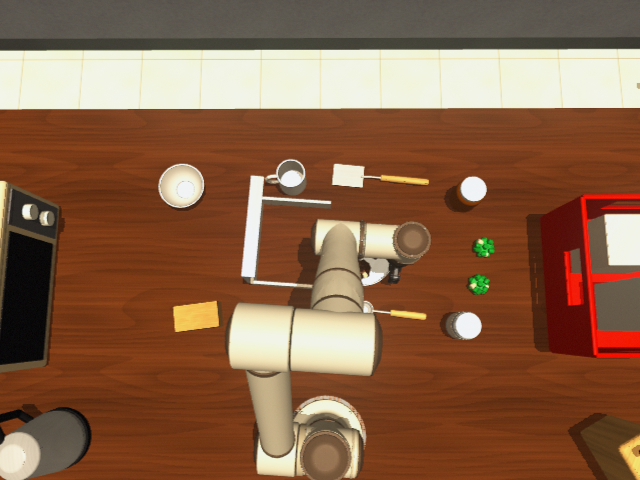

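The tray is centred between the fingers (wrist picture, rim at about 320,301) and sliding steadily at about 3 N. In the top picture the horizontal wrist cylinder (315–410,240) would end up over the lid edge at about lid height. I'll back off and lean the tool before going into the case.

{"api": "move_arm", "payload": {"steps": [[1, -1, -6, 0, 0, 0, 0], [1, -2, -12, 0, 0, 0, 0], [1, -2, -12, 0, 0.08, -0.012, 0], [1, -2, -12, 0, 0.17, -0.025, 0], [1, -2, -12, 0, 0.25, -0.037, 0]]}}

```text
clock: 10.07
position: [486.5, -206.6, 1.0]
ee_rot: [-0.648, 0.751, 0.083, 0.098]
contact_force: [-0.6, -0.9, 0.3]
gripper_width: 85.7
```

{"api": "move_arm", "payload": {"steps": [[1, 0.5, 3, 0, 0, 0, 0], [1, 1, 6, 0, 0, 0, 0], [1, 1.5, 9, 0, 0, 0, 0], [1, 2, 12, 0, 0, 0, 0], [1, 2.5, 16, 0, 0, 0, 0]]}}

```text
clock: 10.48
position: [487.5, -189.5, 0.3]
ee_rot: [-0.648, 0.751, 0.083, 0.095]
contact_force: [0.1, 0.3, 0.5]
gripper_width: 85.6
```

```bash
python3 - <<'E'
from h import *
s=readout.read_state();print(s["contact_force"],s["joints"].round(2))
p=optics.get_image("wrist");cv2.imwrite("pics/wrist6.png",p["frame"])
p=optics.get_image("scene");cv2.imwrite("pics/scene6.png",p["frame"])
E
```

```text
[0.12112699 0.28050378 0.45279924] [-0.23  0.54 -0.32 -0.37 -0.77  0.35]
```

View pics/wrist6.png

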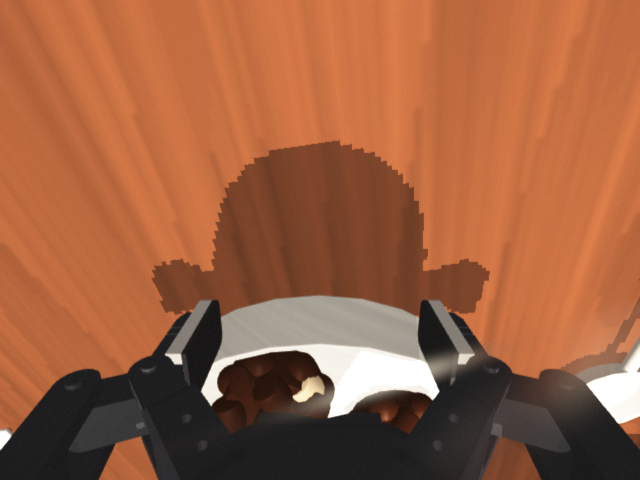

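View pics/scene6.png

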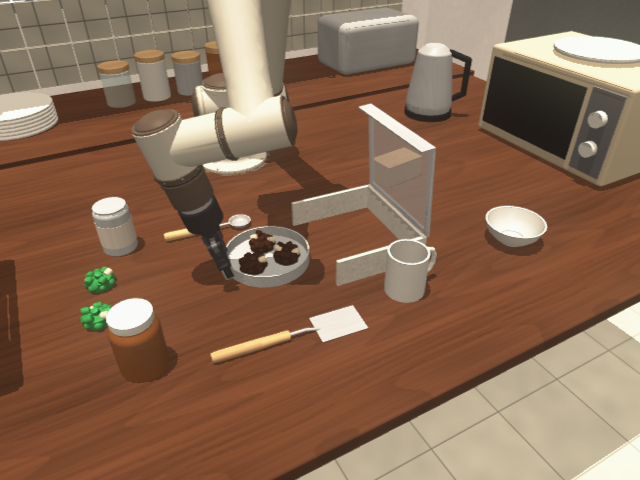

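{"api": "move_arm", "payload": {"steps": [[1, 0.5, 4, 0, 0, 0, 0], [1, 1, 8, 0, 0, 0, 0], [1, 2, 13, 0, 0, 0, 0], [1, 3, 19, 0, 0, 0, 0], [1, 4, 25, 0, 0, 0, 0]]}}

```text
clock: 11.0
position: [492.0, -165.3, 0.4]
ee_rot: [-0.648, 0.751, 0.082, 0.095]
contact_force: [-0.6, -4.3, -0.0]
gripper_width: 85.5
```

{"api": "move_arm", "payload": {"steps": [[1, 1, 6, 0, 0, 0, 0], [1, 2, 13, 0, 0, 0, 0], [1, 3, 20, 0, 0, 0, 0], [1, 4, 27, 0, 0, 0, 0], [1, 5, 34, 0, 0, 0, 0]]}}

```text
clock: 11.42
position: [497.0, -130.8, 0.4]
ee_rot: [-0.648, 0.751, 0.082, 0.095]
contact_force: [-1.6, -3.9, 0.0]
gripper_width: 85.8
```

{"api": "move_arm", "payload": {"steps": [[1, 1, 7, 0, 0, 0, 0], [1, 2, 14, 0, 0, 0, 0], [1, 3, 21, 0, 0, 0, 0], [1, 4, 28, 0, 0, 0, 0], [1, 5, 35, 0, 0, 0, 0]]}}

```text
clock: 11.83
position: [501.9, -95.9, 0.3]
ee_rot: [-0.648, 0.751, 0.082, 0.095]
contact_force: [-1.2, -4.1, 1.3]
gripper_width: 85.5
```

```bash
python3 - <<'E'
from h import *
p=optics.get_image("wrist");cv2.imwrite("pics/wrist7.png",p["frame"])
p=optics.get_image("scene");cv2.imwrite("pics/scene7.png",p["frame"])
x=nets.tip_of("tray",p);print([(a["uv"],onz(p,a["uv"],0),a["conf"]) for a in x])
E
```

```text
[([309.4, 249.0], array([508.27595511,  -7.69999324,   0.        ]), 0.87), ([295.7, 257.0], array([519.73831321, -47.16048566,   0.        ]), 0.45), ([398.5, 122.2], array([ 18.32652837, 585.63894491,   0.        ]), 0.33)]
```

View pics/wrist7.png

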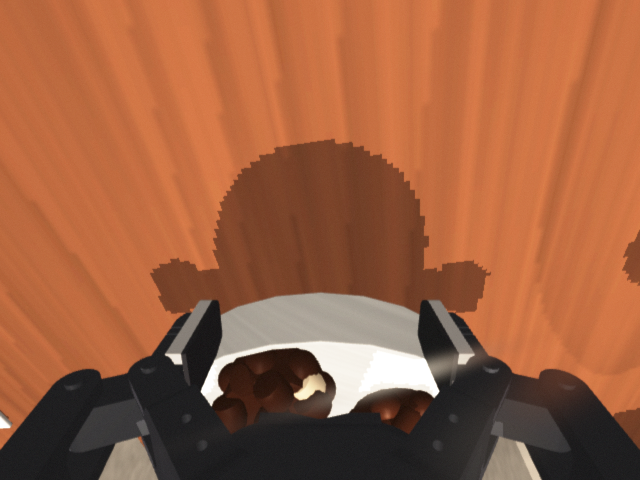

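View pics/scene7.png

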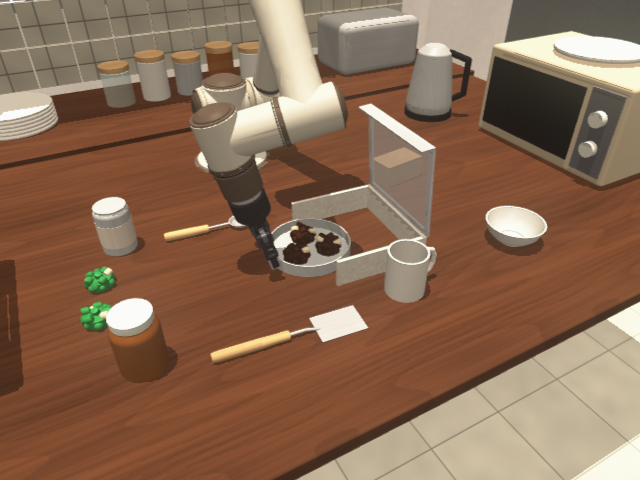

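{"api": "move_arm", "payload": {"steps": [[1, 1, 6, 0, 0, 0, 0], [1, 2, 13, 0, 0, 0, 0], [1, 3, 20, 0, 0, 0, 0], [1, 4, 27, 0, 0, 0, 0], [1, 5, 34, 0, 0, 0, 0]]}}

```text
clock: 12.4
position: [506.8, -61.9, 0.2]
ee_rot: [-0.648, 0.751, 0.082, 0.095]
contact_force: [-1.6, -4.1, -0.2]
gripper_width: 85.2
```

{"api": "move_arm", "payload": {"steps": [[1, 1, 7, 0, 0, 0, 0], [1, 2, 14, 0, 0, 0, 0], [1, 3, 20, 0, 0, 0, 0], [1, 4, 26, 0, 0, 0, 0], [1, 5, 32, 0, 0, 0, 0]]}}

```text
clock: 12.82
position: [511.8, -29.9, 0.3]
ee_rot: [-0.648, 0.751, 0.083, 0.095]
contact_force: [-0.8, -3.1, -0.6]
gripper_width: 85.3
```

{"api": "move_arm", "payload": {"steps": [[1, 1, 5, 0, 0, 0, 0], [1, 1.5, 10, 0, 0, 0, 0], [1, 2, 14, 0, 0, 0, 0], [1, 2.5, 17, 0, 0, 0, 0], [1, 3, 19, 0, 0, 0, 0]]}}

```text
clock: 13.23
position: [514.8, -11.2, 0.3]
ee_rot: [-0.648, 0.751, 0.083, 0.095]
contact_force: [-1.2, -3.7, -1.4]
gripper_width: 85.4
```

```bash
python3 - <<'E'
from h import *
p=optics.get_image("scene");a=p["frame"][90:310,230:460];cv2.imwrite("pics/scene8.png",cv2.resize(a,None,fx=2.7,fy=2.7,interpolation=cv2.INTER_CUBIC))
x=nets.tip_of("tray",p);print([(a["uv"],onz(p,a["uv"],0),a["conf"]) for a in x])
print(readout.read_state()["contact_force"])
E
```

```text
[([343.4, 241.6], array([520.40596352,  72.63383891,   0.        ]), 0.68), ([289.1, 334.0], array([ 717.88308684, -157.87513706,    0.        ]), 0.27), ([400.9, 120.0], array([  6.67909124, 603.98593865,   0.        ]), 0.15)]
[-0.1610274  -1.24908345 -0.53702992]
```

View pics/scene8.png

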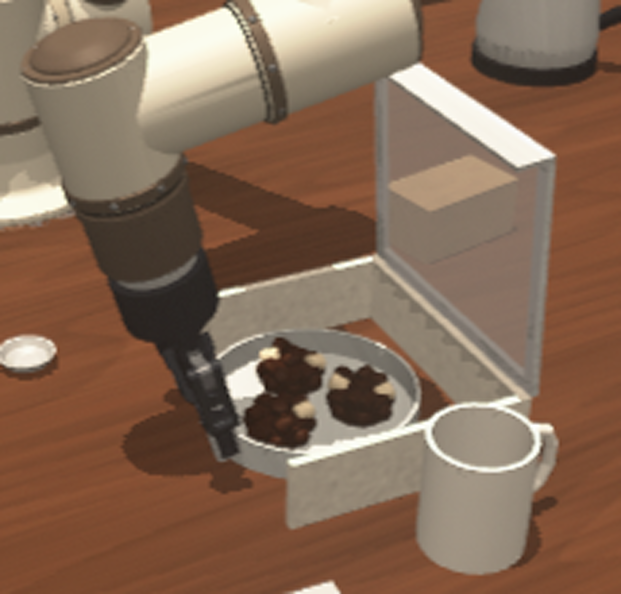

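{"api": "move_arm", "payload": {"steps": [[1, 0.5, 3, 0, 0, 0, 0], [1, 1, 6, 0, 0, 0, 0], [1, 1.5, 9, 0, 0, 0, 0], [1, 2, 12, 0, 0, 0, 0], [1, 2, 14, 0, 0, 0, 0]]}}

```text
clock: 13.75
position: [517.1, 2.8, 0.3]
ee_rot: [-0.648, 0.751, 0.082, 0.095]
contact_force: [0.3, -2.8, -1.9]
gripper_width: 85.5
```

```bash
python3 - <<'E'
from h import *
p=optics.get_image("scene");a=p["frame"][90:310,230:460];cv2.imwrite("pics/scene9.png",cv2.resize(a,None,fx=2.7,fy=2.7,interpolation=cv2.INTER_CUBIC))
x=nets.tip_of("tray",p);print([(a["uv"],onz(p,a["uv"],0),a["conf"]) for a in x])
p=optics.get_image("top");a=p["frame"][160:310,230:450];cv2.imwrite("pics/top9.png",cv2.resize(a,None,fx=3.6,fy=3.6,interpolation=cv2.INTER_CUBIC))
E
```

```text
[([349.4, 241.4], array([526.26450206,  84.92699275,   0.        ]), 0.62)]
```

View pics/scene9.png

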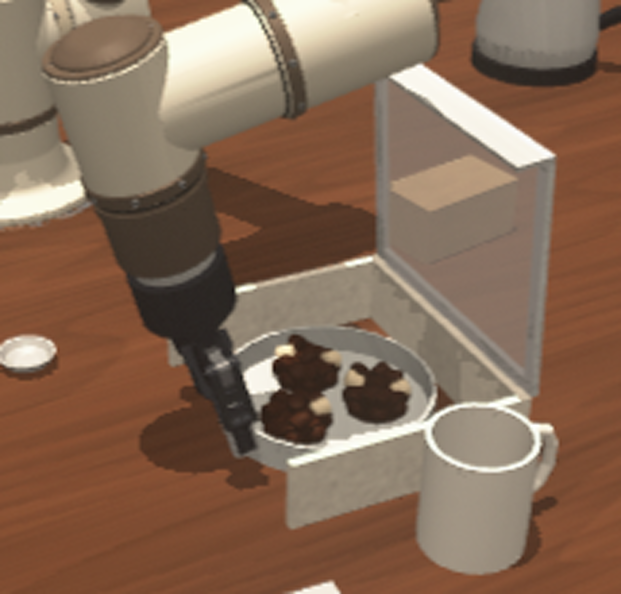

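View pics/top9.png

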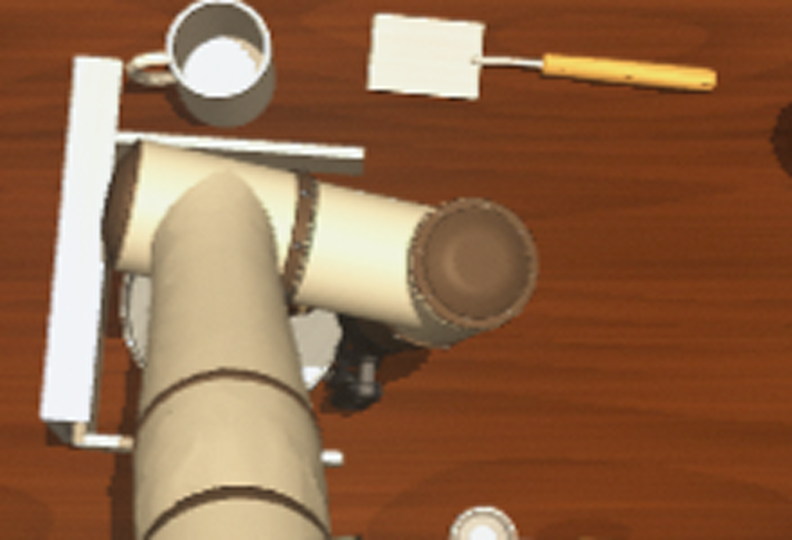

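```bash
python3 - <<'E'
from h import *
T=optics.get_image("top");S=optics.get_image("scene")
a=T["frame"][225:285,250:330];cv2.imwrite("pics/top10.png",cv2.resize(a,None,fx=9,fy=9,interpolation=cv2.INTER_CUBIC))
t=lambda u,v:(u/3.6+230,v/3.6+160)
s=lambda u,v:(u/2.7+230,v/2.7+90)
for u in((122,300),(124,320),(133,275)):print(onz(T,t(*u),28))
for u in((436,390),(330,325),(380,337),(420,362)):print(onz(S,s(*u),28))
# expected inner wall top etc
E
```

```text
[530.3070691  174.44142023  28.        ]
[514.35615606 172.58866298  28.        ]
[550.29987643 166.09612136  28.        ]
[581.22116429 159.16736741  28.        ]
[454.7332685  135.02711155  28.        ]
[492.13990292 162.84077886  28.        ]
[540.93340576 171.08464873  28.        ]
```

View pics/top10.png

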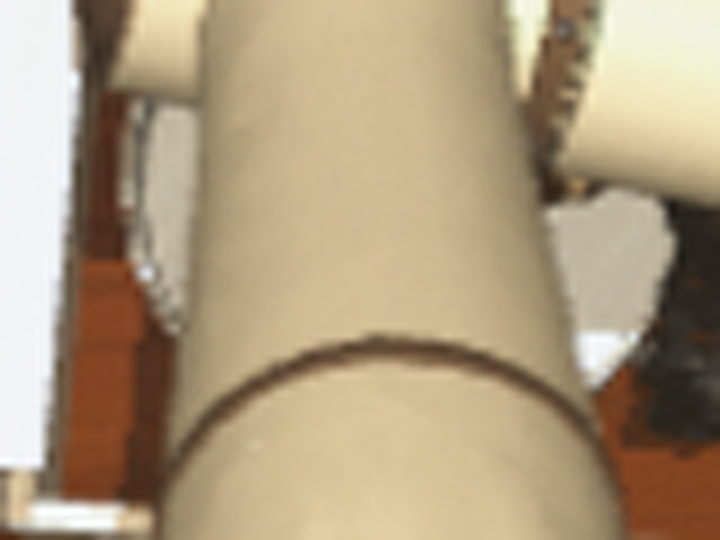

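{"api": "move_arm", "payload": {"steps": [[1, 0.5, 3, 0, 0, 0, 0], [1, 1, 6, 0, 0, 0, 0], [1, 1.5, 8, 0, 0, 0, 0], [1, 1.5, 9.5, 0, 0, 0, 0], [1, 1.5, 10.5, 0, 0, 0, 0]]}}

```text
clock: 14.42
position: [518.5, 13.1, 0.3]
ee_rot: [-0.648, 0.751, 0.082, 0.095]
contact_force: [0.3, -3.6, -0.8]
gripper_width: 85.5
```

{"api": "move_arm", "payload": {"steps": [[1, 0, -5, 0, 0, 0, 0], [1, -1, -12, 0, 0, 0, 0], [1, -2, -22, 0, 0, 0, 0], [1, -4, -34, 0, 0, 0, 0], [1, -6, -50, 0, 0, 0, 0]]}}

```text
clock: 14.83
position: [512.3, -37.9, 0.4]
ee_rot: [-0.648, 0.751, 0.082, 0.096]
contact_force: [-1.0, 0.9, -0.4]
gripper_width: 85.6
```

```bash
python3 - <<'E'
from h import *
T=optics.get_image("top");S=optics.get_image("scene")
a=T["frame"][160:310,230:450];cv2.imwrite("pics/top11.png",cv2.resize(a,None,fx=3.6,fy=3.6,interpolation=cv2.INTER_CUBIC))
a=S["frame"][90:310,230:460];cv2.imwrite("pics/scene11.png",cv2.resize(a,None,fx=2.7,fy=2.7,interpolation=cv2.INTER_CUBIC))
for p in(T,S):
  x=nets.tip_of("tray",p);print([(a["uv"],onz(p,a["uv"],0),a["conf"]) for a in x])
E
```

```text
[([292.7, 244.9], array([530.05198323,  94.52071898,   0.        ]), 0.77)]
[([355.2, 240.9], array([530.92278448,  97.44610205,   0.        ]), 0.76)]
```

View pics/top11.png

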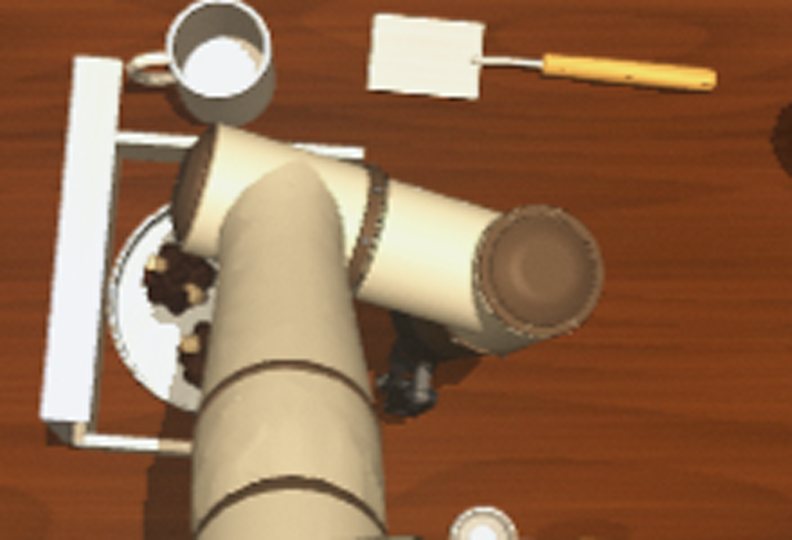

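View pics/scene11.png

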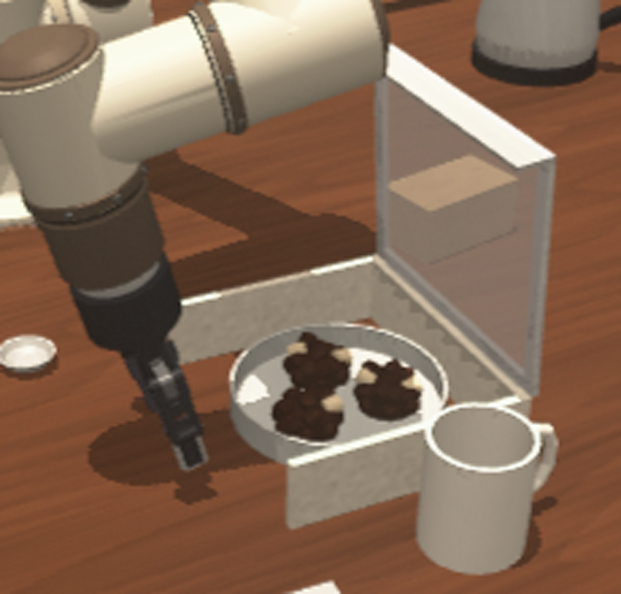

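```bash
python3 - <<'E'
from h import *
from scipy.optimize import least_squares
T=optics.get_image("top");S=optics.get_image("scene")
t=lambda u,v:(u/3.6+230,v/3.6+160)
s=lambda u,v:(u/2.7+230,v/2.7+90)
PT=[t(108,297),t(118,255),t(168,206),t(120,350),t(150,390),t(190,409)]
PS=[s(231,383),s(447,388),s(335,325),s(265,341),s(405,341)]
for p,q in((T,PT),(S,PS)):
    P=np.array([onz(p,u,28)[:2] for u in q]);g=least_squares(lambda c:np.hypot(*(P-c).T)-90,[530,95]);print(g.x,g.fun.round(1))
a=S["frame"][195:275,305:425].copy();cv2.imwrite("pics/s12.png",cv2.resize(a,None,fx=6.5,fy=6.5,interpolation=cv2.INTER_CUBIC))
a=S["frame"].copy()
th=np.linspace(0,6.28,60)
for c in((530,96),):
    for z in(28,): 
        q=np.array([proj(S,(c[0]+90*np.cos(x),c[1]+90*np.sin(x),z)) for x in th]);cv2.polylines(a,[np.round(q*16).astype(np.int32)],True,(0,255,0),1,shift=4)
cs=np.array([532,100.]);y=np.array([.072,.997]);x=np.array([.997,-.072])
for yy,z in((90,0),(90,60)):
    q=np.array([proj(S,(*(cs+x*k+y*yy),z)) for k in(-115,115)]);cv2.polylines(a,[np.round(q*16).astype(np.int32)],False,(255,0,255),1,shift=4)
cv2.imwrite("pics/s13.png",cv2.resize(a[195:275,305:425],None,fx=6.5,fy=6.5,interpolation=cv2.INTER_NEAREST))
E
```

```text
[529.47673679  94.9780617 ] [ 0.6  1.1 -1.7 -0.7  0.3 -0.9]
[536.16371388  93.66500863] [-1.3 -1.4  1.3 -1.  -0.8]
```

View pics/s13.png

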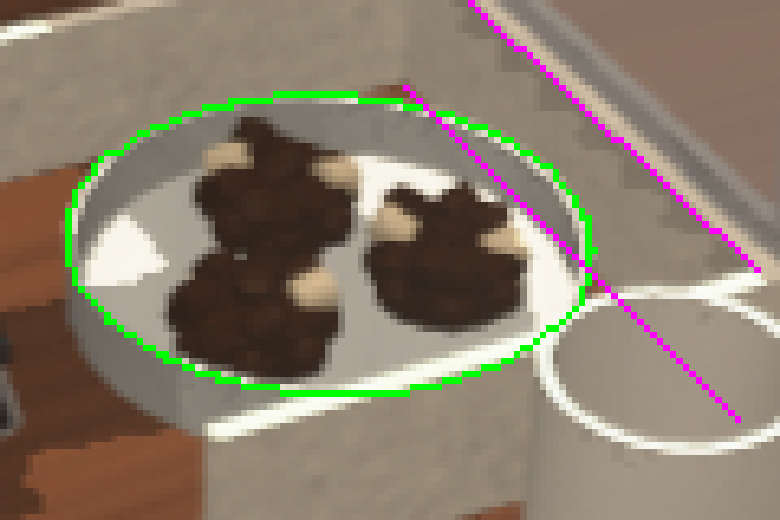

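View pics/s12.png

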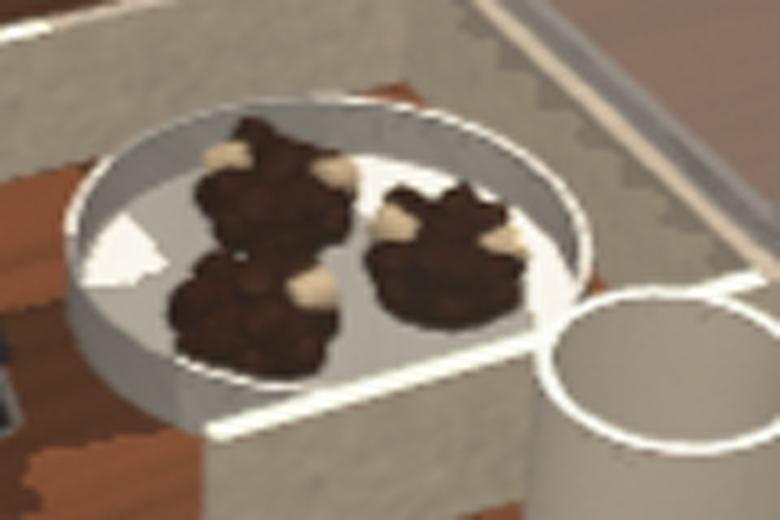

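{"api": "move_arm", "payload": {"steps": [[1, 2, 15, 0, 0, 0, 0], [1, 4, 28, 0, 0, 0, 0], [1, 5, 38, 0, 0, 0, 0], [1, 5.5, 45, 0, 0, 0, 0], [1, 6, 49, 0, 0, 0, 0]]}}

```text
clock: 15.55
position: [518.4, 13.1, 0.3]
ee_rot: [-0.648, 0.751, 0.082, 0.095]
contact_force: [0.1, -2.3, -0.2]
gripper_width: 85.2
```

{"api": "move_arm", "payload": {"steps": [[1, 0, 1, 0, 0, 0, 0], [1, 0, 2, 0, 0, 0, 0], [1, 0, 3, 0, 0, 0, 0], [1, 0, 3.5, 0, 0, 0, 0]]}}

```text
clock: 15.88
position: [518.4, 14.7, 0.3]
ee_rot: [-0.648, 0.752, 0.082, 0.095]
contact_force: [0.4, -3.3, 0.8]
gripper_width: 85.7
```

{"api": "move_arm", "payload": {"steps": [[1, 0, -6, 0, 0, 0, 0], [1, -2, -20, 0, 0, 0, 0], [1, -4, -40, 0, 0, 0, 0], [1, -6, -65, 20, 0, 0, 0], [1, -6, -75, 55, 0, 0, 0]]}}

```text
clock: 16.3
position: [509.2, -61.5, 52.4]
ee_rot: [-0.646, 0.753, 0.086, 0.092]
contact_force: [-0.7, -0.3, 0.3]
gripper_width: 85.5
```

{"api": "move_arm", "payload": {"steps": [[-1, 0, 0, 40, 0, 0, 0], [-1, 0, 0, 80, -0.08, 0.012, 0], [-1, 0, 0, 120, -0.16, 0.025, 0], [-1, 0, 0, 160, -0.25, 0.037, 0], [-1, 0, 0, 200, -0.25, 0.037, 0]]}}

```text
clock: 16.72
position: [511.3, -58.7, 257.1]
ee_rot: [-0.654, 0.757, -0.001, -0.002]
contact_force: [0.4, -0.4, -1.2]
gripper_width: 25.4
```

{"api": "move_arm", "payload": {"steps": [[-1, 0, 0, 40, 0, 0, 0], [-1, 0, 0, 80, 0, 0, 0], [-1, 0, 15, 105, 0, 0, 0], [-1, 5, 50, 115, 0, 0, 0], [-1, 10, 88, 115, 0, 0, 0]]}}

```text
clock: 17.13
position: [523.1, 28.4, 374.6]
ee_rot: [-0.652, 0.758, -0.001, 0.004]
contact_force: [1.3, -0.2, -1.1]
gripper_width: -0.0
```

```bash
python3 - <<'E'
from h import *
T=optics.get_image("top");S=optics.get_image("scene")
cv2.imwrite("pics/scene14.png",S["frame"])
for p in(T,S):
  x=nets.tip_of("tray",p);print([(a["uv"],onz(p,a["uv"],0),a["conf"]) for a in x])
s=readout.read_state();print(s["joints"].round(2),s["position"].round(),s["ee_rot"].round(3))
E
```

```text
[([290.9, 243.8], array([533.28511343,  99.75623188,   0.        ]), 0.63)]
[([355.7, 240.4], array([529.81678496,  99.46067043,   0.        ]), 0.72)]
[ 0.37  0.14  0.02 -0.   -1.45 -0.51] [522.  29. 370.] [-0.654  0.757  0.001 -0.   ]
```

View pics/scene14.png

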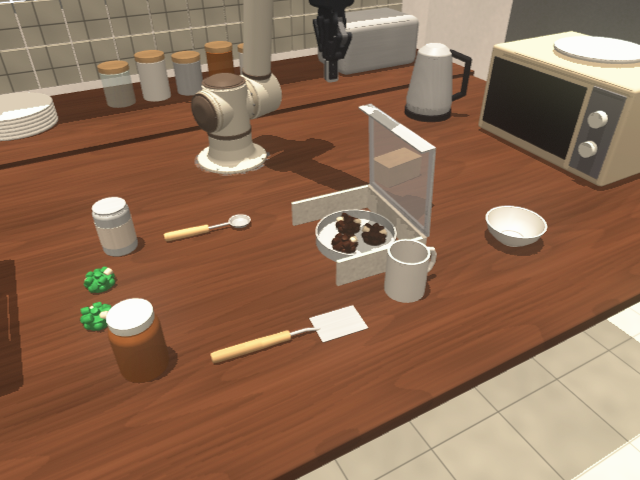

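The tray is seated: the networks put it at about (531,99.5) against a case centre of about (532,100), with all three clusters on it. Next I go over and behind the lid.

{"api": "move_arm", "payload": {"steps": [[-1, 4, 38, 0, 0, 0, 0], [-1, 8, 78, 0, 0, 0, 0], [-1, 12, 118, 0, 0, 0, 0], [-1, 15, 158, 0, 0, 0, 0], [-1, 17, 198, 0, 0, 0, 0]]}}

```text
clock: 17.75
position: [539.5, 226.6, 370.1]
ee_rot: [-0.652, 0.758, 0.0, -0.0]
contact_force: [0.8, -0.1, 0.2]
gripper_width: -0.2
```

{"api": "move_arm", "payload": {"steps": [[-1, 1, 18, 0, 0, 0, 0.04], [-1, 2, 20, -35, 0, 0, 0.08], [-1, 2, 20, -75, 0, 0, 0.08], [-1, 2, 20, -110, 0, 0, 0.08], [-1, 2, 20, -138, 0, 0, 0.08]]}}

```text
clock: 18.17
position: [540.4, 244.5, 229.1]
ee_rot: [-0.682, 0.731, 0.001, -0.002]
contact_force: [0.7, 0.2, -0.5]
gripper_width: 0.1
```

```bash
python3 - <<'E'
from h import *
T=optics.get_image("top");S=optics.get_image("scene");W=optics.get_image("wrist")
cv2.imwrite("pics/scene15.png",S["frame"]);cv2.imwrite("pics/wrist15.png",W["frame"])
s=readout.read_state();print(s["joints"].round(2),s["position"].round(),s["contact_force"].round(1))
E
```

```text
[ 0.7   0.33 -0.07  0.   -1.17 -0.77] [541. 244. 230.] [-0.5  0.9  0.7]
```

View pics/scene15.png

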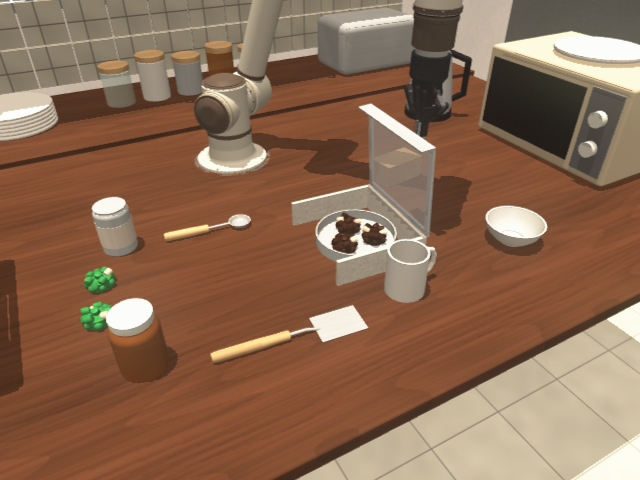

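View pics/wrist15.png

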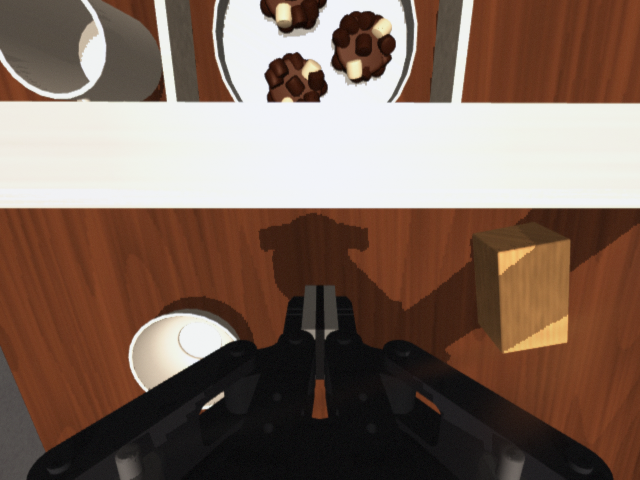

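{"api": "move_arm", "payload": {"steps": [[-1, -1, -14, 0, 0, 0, 0], [-1, -2, -26, 0, 0, 0, 0], [-1, -2.5, -34, 0, 0, 0, 0], [-1, -3, -40, 0, 0, 0, 0], [-1, -3, -46, 0, 0, 0, 0]]}}

```text
clock: 18.73
position: [538.8, 199.6, 233.8]
ee_rot: [-0.682, 0.731, -0.0, 0.001]
contact_force: [-0.6, 3.7, -0.1]
gripper_width: -0.1
```

{"api": "move_arm", "payload": {"steps": [[-1, -0.5, -5, 0, 0, 0, 0], [-1, -1, -10, -1, 0, 0, 0], [-1, -1, -15, -2, 0, 0, 0], [-1, -1.5, -20, -3, 0, 0, 0], [-1, -2, -26, -4, 0, 0, 0]]}}

```text
clock: 19.15
position: [536.9, 174.4, 228.6]
ee_rot: [-0.683, 0.73, -0.0, 0.001]
contact_force: [1.2, 1.3, 1.1]
gripper_width: 0.1
```

```bash
python3 - <<'E'
from h import *
S=optics.get_image("scene");W=optics.get_image("wrist")
cv2.imwrite("pics/scene16.png",np.hstack([S["frame"][80:320,240:640]]));cv2.imwrite("pics/wrist16.png",W["frame"])
E
```

```text
(no output)
```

View pics/scene16.png

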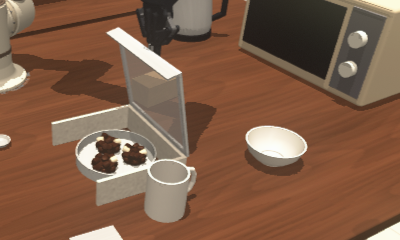

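View pics/wrist16.png

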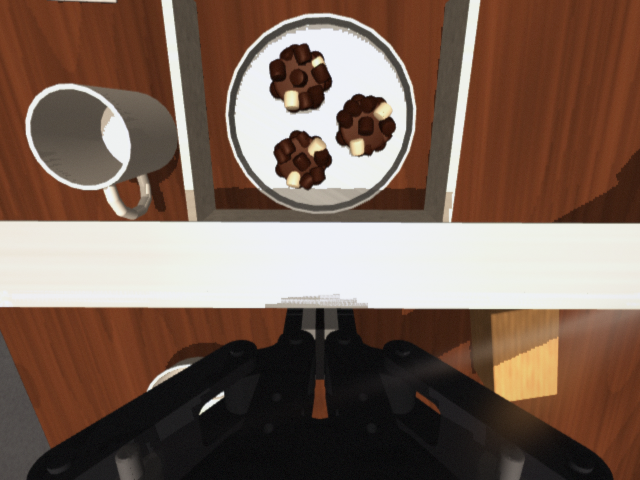

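{"api": "move_arm", "payload": {"steps": [[-1, -0.5, -7, -2, 0, 0, 0], [-1, -1, -15, -4, 0, 0, 0], [-1, -1.5, -23, -7, 0, 0, 0], [-1, -2, -30, -10, 0, 0, 0], [-1, -3, -38, -14, 0, 0, 0]]}}

```text
clock: 19.67
position: [533.5, 135.5, 214.2]
ee_rot: [-0.683, 0.731, -0.0, 0.0]
contact_force: [2.2, 1.1, 2.2]
gripper_width: -0.1
```

{"api": "move_arm", "payload": {"steps": [[-1, -0.5, -6, -3, 0, 0, 0], [-1, -1, -12, -6, 0, 0, 0], [-1, -1.5, -18, -10, 0, 0, 0], [-1, -2, -24, -14, 0, 0, 0], [-1, -2, -29, -18, 0, 0, 0]]}}

```text
clock: 20.08
position: [531.1, 106.6, 195.8]
ee_rot: [-0.683, 0.731, 0.0, -0.0]
contact_force: [0.2, 0.9, 2.5]
gripper_width: 0.1
```

{"api": "move_arm", "payload": {"steps": [[-1, -0.5, -5, -4, 0, 0, 0], [-1, -1, -11, -9, 0, 0, 0], [-1, -1, -16, -14, 0, 0, 0], [-1, -1.5, -21, -18, 0, 0, 0], [-1, -2, -25, -23, 0, 0, 0]]}}

```text
clock: 20.5
position: [529.3, 81.9, 172.7]
ee_rot: [-0.683, 0.731, 0.0, -0.0]
contact_force: [0.4, -0.0, 2.2]
gripper_width: -0.1
```

```bash
python3 - <<'E'
from h import *
S=optics.get_image("scene")
cv2.imwrite("pics/scene17.png",cv2.resize(S["frame"][60:320,240:540],None,fx=2.2,fy=2.2))
E
```

```text
(no output)
```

View pics/scene17.png

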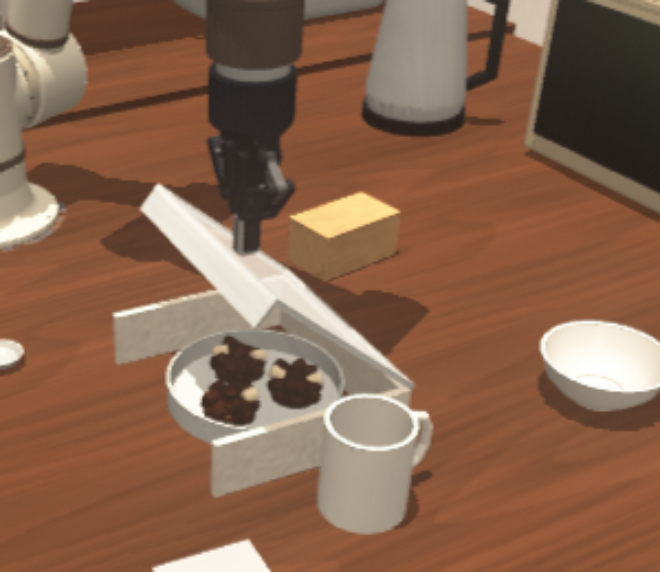

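The lid is following the finger at about 2 N and is roughly 0.7 rad open. The mug and clusters are clear of it.

{"api": "move_arm", "payload": {"steps": [[-1, 0, -5, -5, 0, 0, 0], [-1, -0.5, -9, -10, 0, 0, 0], [-1, -1, -13, -15, 0, 0, 0], [-1, -1, -17, -21, 0, 0, 0], [-1, -1.5, -20, -27, 0, 0, 0]]}}

```text
clock: 20.97
position: [528.0, 61.8, 145.8]
ee_rot: [-0.683, 0.731, -0.0, -0.0]
contact_force: [1.1, -0.4, 1.7]
gripper_width: -0.0
```

{"api": "move_arm", "payload": {"steps": [[-1, 0, -3, -6, 0, 0, 0], [-1, 0, -6, -12, 0, 0, 0], [-1, -0.5, -9, -18, 0, 0, 0], [-1, -1, -11, -24, 0, 0, 0], [-1, -1, -13, -30, 0, 0, 0]]}}

```text
clock: 21.38
position: [526.8, 49.0, 115.7]
ee_rot: [-0.683, 0.731, 0.0, -0.0]
contact_force: [-0.2, -0.3, 1.2]
gripper_width: -0.1
```

{"api": "move_arm", "payload": {"steps": [[-1, 0, -2, -6, 0, 0, 0], [-1, 0, -3, -12, 0, 0, 0], [-1, 0, -5, -17, 0, 0, 0], [-1, 0, -6, -22, 0, 0, 0], [-1, 0, -7, -27, 0, 0, 0]]}}

```text
clock: 21.8
position: [526.6, 42.4, 88.7]
ee_rot: [-0.683, 0.731, 0.0, -0.0]
contact_force: [-0.9, 1.8, 1.8]
gripper_width: -0.2
```

{"api": "move_arm", "payload": {"steps": [[-1, 0, -1, -4, 0, 0, 0], [-1, 0, -1, -7, 0, 0, 0], [-1, 0, -2, -10, 0, 0, 0], [-1, 0, -2, -12, 0, 0, 0], [-1, 0, -2, -13, 0, 0, 0]]}}

```text
clock: 22.22
position: [527.0, 40.3, 76.1]
ee_rot: [-0.683, 0.731, -0.0, -0.0]
contact_force: [0.3, -1.4, 1.1]
gripper_width: 0.1
```

```bash
python3 - <<'E'
from h import *
S=optics.get_image("scene")
cv2.imwrite("pics/scene18.png",cv2.resize(S["frame"][150:310,260:460],None,fx=3.5,fy=3.5))
print(readout.read_state()["contact_force"],readout.read_state()["position"])
E
```

```text
[-0.02614762  0.8051686   0.02755704] [526.94624733  40.30370472  76.07292959]
```

View pics/scene18.png

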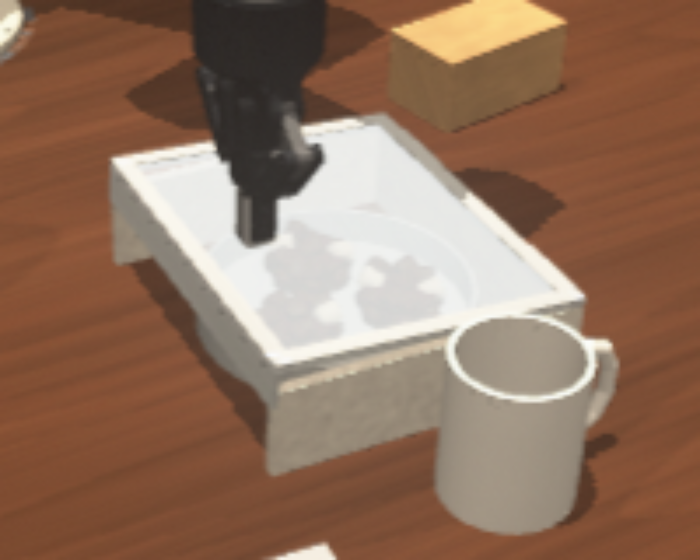

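{"api": "move_arm", "payload": {"steps": [[-1, 0, 0, -1.5, 0, 0, 0], [-1, 0, 0, -3, 0, 0, 0], [-1, 0, 0, -4.5, 0, 0, 0], [-1, 0, 0, -6, 0, 0, 0], [-1, 0, 0, -7, 0, 0, 0]]}}

```text
clock: 22.68
position: [527.0, 40.4, 69.2]
ee_rot: [-0.683, 0.731, -0.0, 0.0]
contact_force: [0.4, -0.3, 1.3]
gripper_width: 0.1
```

{"api": "move_arm", "payload": {"steps": [[-1, 0, 0, -0.5, 0, 0, 0], [-1, 0, 0, -1, 0, 0, 0], [-1, 0, 0, -1.5, 0, 0, 0]]}}

```text
clock: 22.93
position: [527.0, 40.4, 67.8]
ee_rot: [-0.683, 0.731, -0.0, 0.0]
contact_force: [0.2, -0.3, 1.4]
gripper_width: -0.0
```

{"api": "move_arm", "payload": {"steps": [[-1, 0, 0, -0.5, 0, 0, 0], [-1, 0, 0, -1, 0, 0, 0]]}}

```text
clock: 23.1
position: [527.0, 40.4, 66.8]
ee_rot: [-0.683, 0.731, -0.0, 0.0]
contact_force: [-0.9, -0.9, 1.7]
gripper_width: 0.3
```

```bash
python3 - <<'E'
from h import *
S=optics.get_image("scene")
cv2.imwrite("pics/scene19.png",cv2.resize(S["frame"][150:310,260:460],None,fx=3.5,fy=3.5))
print(readout.read_state()["contact_force"],readout.read_state()["position"])
E
```

```text
[ 0.67214787 -2.57420421  0.56588242] [526.96500496  40.45417846  66.74046386]
```

View pics/scene19.png

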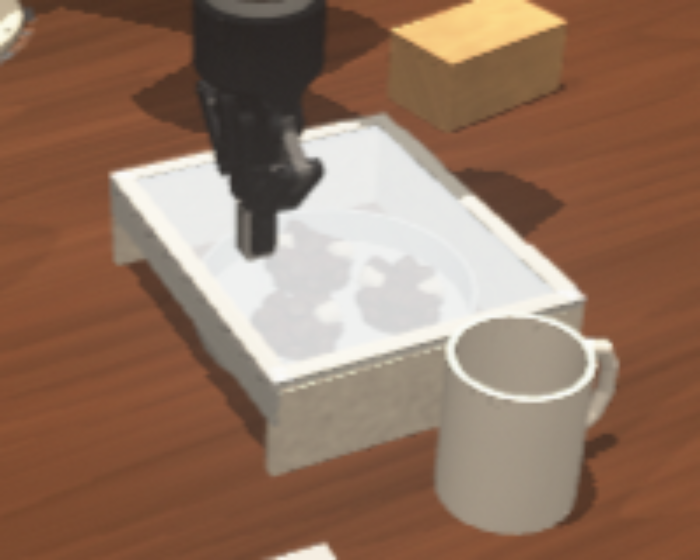

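{"api": "move_arm", "payload": {"steps": [[-1, 0, 0, -0.3, 0, 0, 0], [-1, 0, 0, -0.6, 0, 0, 0], [-1, 0, 0, -0.9, 0, 0, 0]]}}

```text
clock: 23.4
position: [526.9, 40.4, 65.9]
ee_rot: [-0.683, 0.731, -0.0, 0.0]
contact_force: [0.8, -0.9, 0.7]
gripper_width: 0.4
```

{"api": "move_arm", "payload": {"steps": [[-1, 0, 0, -0.3, 0, 0, 0], [-1, 0, 0, -0.5, 0, 0, 0]]}}

```text
clock: 23.57
position: [526.9, 40.4, 65.4]
ee_rot: [-0.683, 0.731, -0.0, 0.0]
contact_force: [0.9, -0.6, 1.1]
gripper_width: -0.0
```

The finger is at z = 65.4, and a shut lid's top face is at 65, so I'll lift straight off and check.

{"api": "move_arm", "payload": {"steps": [[-1, 0, 0, 5, 0, 0, 0], [-1, 0, 0, 20, 0, 0, 0], [-1, 0, 0, 50, 0, 0, 0], [-1, 0, 0, 90, 0, 0, 0], [-1, 0, 0, 130, 0, 0, 0]]}}

```text
clock: 23.98
position: [525.9, 40.3, 196.3]
ee_rot: [-0.683, 0.731, 0.001, -0.001]
contact_force: [0.7, -0.0, -0.3]
gripper_width: 0.1
```

{"api": "move_arm", "payload": {"steps": [[-1, 0, 0, 40, 0, 0, 0], [-1, 0, 0, 80, 0, 0, 0], [-1, 0, 0, 120, 0, 0, 0], [-1, 0, 0, 120, 0, 0, 0], [-1, 0, 0, 120, 0, 0, 0]]}}

```text
clock: 24.4
position: [527.6, 40.9, 318.5]
ee_rot: [-0.683, 0.731, -0.001, 0.003]
contact_force: [-0.6, -1.0, -1.1]
gripper_width: 0.0
```

```bash
python3 - <<'E'
from h import *
S=optics.get_image("scene");a=S["frame"].copy()
for o in("lid_edge","tray"):
  x=nets.tip_of(o,S);print(o,[(v["uv"],onz(S,v["uv"],65 if o!="tray" else 0).round(),round(v["conf"],2)) for v in x])
cs=np.array([532,100.]);y=np.array([.072,.997]);x=np.array([.997,-.072])
for th in(0,.06):
  e=[]
  for k in(-123,123):
    r=205;yy=98-r*np.cos(th)+5*np.sin(th);z=60+r*np.sin(th)+5*np.cos(th);q=cs+x*k+y*yy;e.append(proj(S,(*q,z)))
  print(th,np.round(e,1).tolist())
cv2.imwrite("pics/scene20.png",cv2.resize(a[150:310,260:460],None,fx=3.5,fy=3.5,interpolation=cv2.INTER_CUBIC))
T=optics.get_image("top");cv2.imwrite("pics/top20.png",T["frame"])
E
```

```text
lid_edge [([310.8, 229.6], array([527., -13.,  65.]), 0.89)]
tray []
0 [[291.4, 200.8], [338.3, 260.8]]
0.06 [[291.5, 196.2], [338.7, 255.7]]
```

View pics/scene20.png

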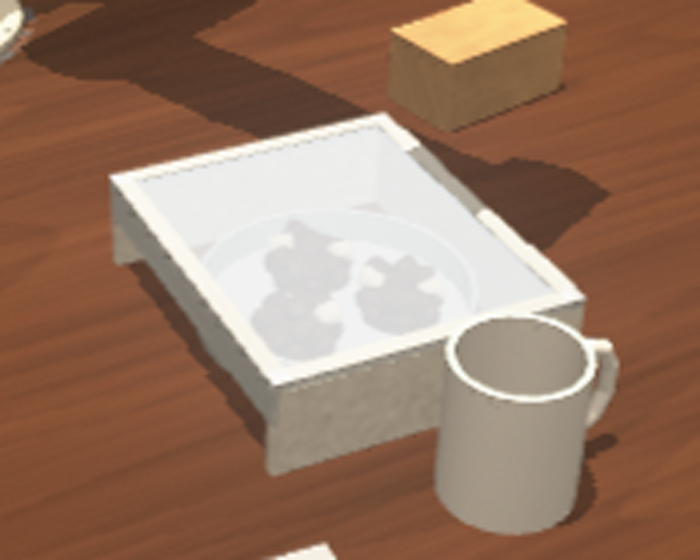

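View pics/top20.png

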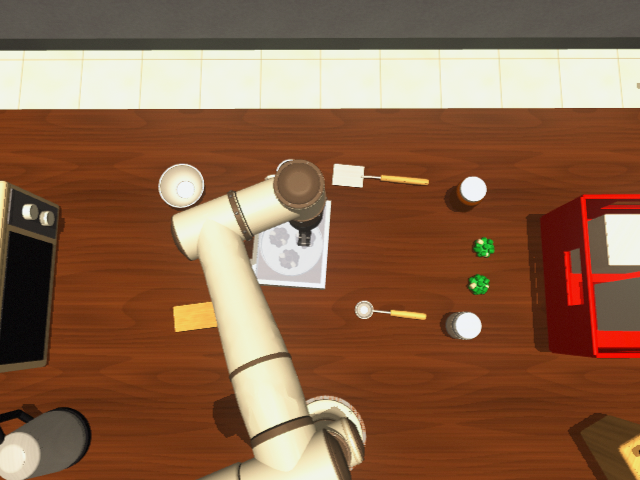

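The lid's front corners are at about (291.4,200.6) and (337.7,259.4). A lid at 0 rad should put them at (291.4,200.8) and (338.3,260.8), so it is shut. All three clusters are visible on the tray, so I'm handing in.

```bash
python3 -c "
from bench import workorder
print(workorder.job_done())"
```

```text
the job is handed in; nothing more can be done
None
```

I pushed the tray into the case with the open fingers, then swung the lid shut with the closed fingertips. The job is handed in at about 24.5 s; handing in gives no verdict.

- **Tray:** After the last push, both cameras put it within about 3 mm of the case centre, at (533,100) and (530,99) against a fitted (532,100). All three clusters were on it. I stopped at the position target rather than pressing until I felt the wall, so a gap of a few millimetres is possible.
- **Forces:** The force readings I took while pushing the tray stayed under about 4.5 N. On the lid, the largest was about 3.7 N, at first touch. These were read once per move, so they are not a continuous peak record.
- **Lid:** The finger reached z = 65.4 mm, against 65 mm for the top face of a shut lid. The lid's corners match the shut position to about 1.5 pixels, which puts it under 0.02 rad. I never felt it hit the stop.
- **Other things:** In the last pictures nothing had visibly moved. The arm hid most of the mug in the final top view, but the scene view shows it in place.
- **Failed check:** With the lid shut, the network could no longer find the tray. The last tray check was by eye, through the clear lid.

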